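# Set the pull-to-unlock dial of a steam-ironing station

### The job

On the steam station, switch on the dial with the straight winged bar: pull it straight up to unlock it, turn it clockwise from the small square off mark until it points at the long line mark, then push it fully back in and let go. Leave the round dial next to it as it is set.

Things in the scene. Friction and masses are not known exactly. Their poses are not given: they have to be found in the camera images.
- dial_base: Fixed white round bezel (112 mm across, 8 mm thick) of the dial to be set, on the 90 mm high deck of a white steam station (240 x 380 mm); the round dial is 170 mm away, left or right. Origin: centre of its underside; z up, -x towards the square off mark. Dark marks clockwise from above: small square, dot at 35 degrees, long line (16 mm) at 70, dot at 105.
- dial_grip (a point): Grip point of the winged dial to be set: an upright grey bar 58 long, 16 wide, 30 mm high on a metal disc (66 mm across, 6 mm thick) just over the bezel. On the turning axis, 7 mm below the bar's top, 23 mm above the disc's top; it moves with the dial. z up, x along the bar to its pointing end (nose at its foot, dark line on top), y across the 16 mm width.
- dial_pull (a joint): How far the winged dial is pulled up, m: 0 fully in, 0.014 fully out (hard stop). It moves against 2 to 4 N of friction, has no spring and stays where it is left.
- dial_turn (a joint): Winged dial's angle, rad, clockwise from above: 0 at the square (off), 0.61 dot, 1.22 long line, 1.83 dot; stops at -0.3 and 2.1. Raised less than about 6 mm it is locked at a mark, with some 10 degrees of play either way; higher, it turns with 0.04 N m of friction. It goes back in only within 10 degrees of a mark.
- round_mark (a point): A point on the other dial, not to be moved: a plain round fluted grey knob, 59 mm across, 28 mm high, on the same kind of bezel, turning freely about a vertical axis. The point is on its top face, 24 mm from the axis, at the outer end of its dark pointer line; x points outward along the line, z up.

How it is judged:
On the way, in this order (a step that is already met when the one before it is completed fails the run):
1. the winged dial is pulled up by more than 6 mm while still at off (value of joint dial_pull above 0.006 m and value of joint dial_turn below 0.35 rad), for 0.1 s.
2. still pulled up by more than 6 mm, it is turned to the long line (within 15 degrees) (value of joint dial_pull above 0.006 m and value of joint dial_turn between 0.96 and 1.484 rad), for 0.1 s.
At the end, for the whole second after the job is handed in: The winged dial is back in (within 3 mm of fully in) and points at the long line (70 degrees clockwise of the off mark, within 12 degrees) (value of joint dial_pull below 0.003 m and value of joint dial_turn between 1.01 and 1.43 rad); the robot touches nothing.
It fails at once if the round dial is turned (its mark moves more than 8 mm) (distance of round_mark from where it was at the start of the episode above 0.008 m).
It also fails if it takes over 32 s, if anything falls off the work surface, if the arm or the gripper's body presses on something with over 40 N, if the wrist force passes 120 N, or if a joint passes its speed limit or range.

### The arm

A 7-joint arm with a two-finger parallel gripper is mounted at the origin on the work surface. World frame = base frame: x ahead of the robot, y to its left, z up, the work surface at z = 0. Lengths are in m, angles in rad, forces in N, time in s.
With the tool pointing down it reaches from about 0.4 to 0.85 m from the base axis. Payload 6.9 kg.
Tool frame: the origin (TCP) lies midway between the tips of the shut fingers; the grasp point (between the pads) lies behind it (ctrl.pinch_z is the z of the grasp point in the tool frame, in m); z points along the fingers, y is the line along which they close (so a half turn about z gives the same grasp; the last joint's range is limited). The gripper opens to 85 mm and grips with 20 to 120 N. Pads are 22 mm wide; open, the fingers measure 114 mm over their backs; the gripper's body (76 mm by 85 mm) begins 54 mm behind the grasp point. The pads swing forward as they close: fully open they stand 13 mm farther back than shut.
Start: joints at [1.429, 0.507, -0.238, 1.5, 0.126, 1.149, -0.155], TCP at [0.153, -0.606, 0.231] pointing down, gripper open.
Joint ranges: [-3.08, 3.08], [-0.24, 2.05], [-1.43, 1.35], [0, 2.5], [-1.52, 4.66], [0.17, 1.96], [-2.89, 2.89]. Speed limits (rad/s): [2.39, 2.39, 3.14, 3.14, 3.14, 3.14, 3.14].

### API

Orientations are given as a unit quaternion [w, x, y, z].
In Python, from station import ctrl, get_state, vision, ticket, models gives the robot as it stands. Calls block until the motion is done:
- ctrl.movep(position, orientation): joint-space move of the TCP to a pose.
- ctrl.movel(position, frame=None, max_speed=0.15): straight line of the TCP; frame=None keeps the orientation; max_speed is the mean speed in m/s.
- ctrl.set_joints(angles): joint-space move.
- ctrl.ungrasp() and ctrl.close_gripper(force=None): open the fingers fully, or close them until they stop; force is the grip in N (None keeps the last).
- ctrl.pause(seconds).
- ctrl.ik(position, orientation): joint angles nearest the present ones, or None.
- get_state(): the state.
- vision.grab_frame(name): name is "scene" or "side" or "wrist"; returns (picture, depth): 400x640x3 uint8, blue, green, red; 400x640 float32, m along the optical axis (not along the pixel's ray), 0 where there is no reading.
- vision.camera_info(name): a dict with "mtx" (3x3 intrinsics, pixels), "R" (3x3) and "t" (3): a world point X has camera coordinates R X + t; the wrist camera has in their place "hand_eye" (4x4, takes a point from camera to tool coordinates, whose origin is the TCP and whose axes are the flange's). Camera axes: x right, y down, z forward; pixel columns grow to the right and rows downward; lengths in m; the calibration is good to about 2 mm. A picture is of the moment at which its call begins: read the wrist's pose just before it. camera_info takes no time and is no camera call.
A pose or a line that the arm cannot do raises ctrl.Unreachable and nothing moves.
- ticket.close_job(): hands the job in; it is judged then, once.
Trained networks look in the newest picture that a camera, given by its name, has taken for a name from the list of things; names that differ only in an ending like _2 or _b are one class to them, and where a whole thing is asked for, a point or a joint stands for the part that bears it (a point fixed in the world has none). Each returns a list of dicts, best first, with "p" (0 to 1); they miss things now and then, are a little off and sometimes report something else, mostly with a low value. They report only what shows in the picture. A call takes as long as a camera call.
- models.recognise(camera, target): "point" ([column, row] in pixels, amid what is visible of it).
- models.masks_of(camera, target): "mask" (400x640 bool, what is visible of it) and "point" ([column, row] in pixels, amid what is visible of it).
The state is a dict: "time": time; "qpos": joint angles; "qd": joint speeds; "tau": joint torques, N m; "tcp_pos": TCP position; "eef_rot": TCP orientation; "contact_force": force on the tool from outside, world axes, zero at the start; "wrist_torque": the same for the moment, N m; "width": finger opening in m; "gripper_force": force on a finger pad.
Only numpy, scipy, OpenCV 4.12 (cv2) and the standard library are available. Lean on these libraries where they do the work, as an engineer would, in place of code of your own. Each camera call takes 0.05 s, during which the arm holds its last target. There are 200 camera calls.

## Working session

There is one attempt and no reset: what is moved stays moved. The work goes in short steps, each a Python script; the robot and the scene stay as the last script left them, time stands still between calls to the robot, and variables do not carry over. Pictures are saved under pics/ and viewed, at most 10 in all, crops included, and the job is handed in when it is done.

```bash
mkdir -p pics; cat > h.py <<'E'
import numpy as np, cv2
from station import ctrl, get_state, vision, ticket, models
from scipy.spatial.transform import Rotation as Ro
def rot(q): return Ro.from_quat([q[1],q[2],q[3],q[0]]).as_matrix()
def pose(cam):
    i=vision.camera_info(cam)
    if cam!="wrist": return i["mtx"],i["R"].T,-i["R"].T@i["t"]
    s=get_state(); T=np.eye(4); T[:3,:3]=rot(s["eef_rot"]); T[:3,3]=s["tcp_pos"]; T=T@i["hand_eye"]
    return i["mtx"],T[:3,:3],T[:3,3]
def world(P,uv,d):
    K,R,t=P; uv=np.atleast_2d(uv); d=np.atleast_1d(d)
    c=np.c_[(uv[:,0]-K[0,2])/K[0,0]*d,(uv[:,1]-K[1,2])/K[1,1]*d,d]
    return c@R.T+t
def down(yaw):  # tool z down, tool y at angle yaw in world
    y=np.array([np.cos(yaw),np.sin(yaw),0]); z=np.array([0,0,-1.]); x=np.cross(y,z)
    q=Ro.from_matrix(np.c_[x,y,z]).as_quat(); return [q[3],q[0],q[1],q[2]]
E
python3 - <<'E'
from h import *
s=get_state(); print(s["time"],s["tcp_pos"],s["eef_rot"],ctrl.pinch_z)
ims=[]
for c in ["scene","side"]:
    P=pose(c); im,d=vision.grab_frame(c); ims.append(im)
    for t in ["dial_base","dial_grip","round_mark"]:
        for m in models.masks_of(c,t)[:2]:
            v,u=np.nonzero(m["mask"]&(d>0)); 
            if len(u)==0: continue
            w=world(P,np.c_[u,v],d[v,u]); print(c,t,round(m["p"],2),np.round(m["point"]),len(u),np.round(np.median(w,0),3),np.round(w.min(0),3),np.round(w.max(0),3))
cv2.imwrite("pics/a.png",cv2.resize(np.vstack(ims),(480,600)))
E
```

```text
0.0 [ 0.15307604 -0.60546258  0.23043446] [-8.72912161e-04  9.92336239e-01  1.23563785e-01 -1.30853452e-04] -0.0187
scene dial_base 0.68 [187. 212.] 3002 [ 0.485 -0.171  0.099] [ 0.41  -0.229  0.091] [ 0.53  -0.119  0.138]
scene dial_grip 0.76 [187. 202.] 1173 [ 0.48  -0.17   0.107] [ 0.406 -0.206  0.09 ] [ 0.507 -0.142  0.138]
scene round_mark 0.58 [289. 216.] 1118 [ 0.538 -0.015  0.126] [ 0.481 -0.043  0.097] [0.558 0.017 0.13 ]
side dial_base 0.9 [365. 133.] 1877 [ 0.471 -0.16   0.099] [ 0.414 -0.243  0.089] [ 0.525 -0.116  0.137]
side dial_grip 0.55 [366. 126.] 876 [ 0.471 -0.164  0.113] [ 0.432 -0.241  0.09 ] [ 0.504 -0.14   0.137]
side round_mark 0.7 [333. 185.] 1030 [ 0.524 -0.001  0.126] [ 0.495 -0.056  0.096] [0.557 0.018 0.131]
```

View pics/a.png

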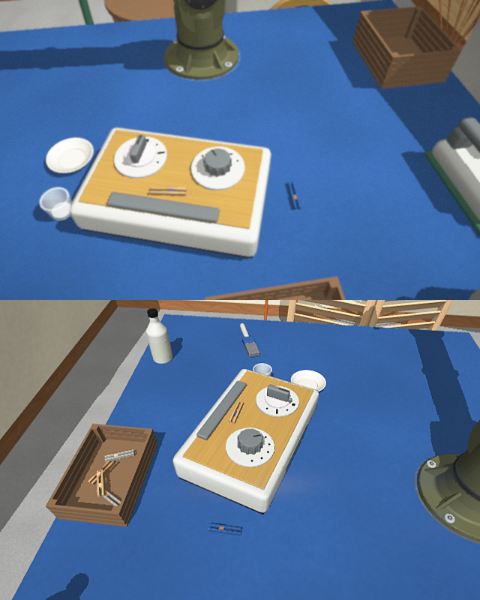

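The scene shows the winged dial at about (187,205) in the scene picture and the round dial to its right at (289,216). They lie near (0.48,-0.17) and (0.53,-0.01). Next I'll look from above.

```bash
python3 - <<'E'
from h import *
he=vision.camera_info("wrist")["hand_eye"]; print(np.round(he,3))
q=get_state()["eef_rot"]; off=rot(q)@he[:3,3]
R=rot(q); print(R.round(2))
ax=R@he[:3,2]; k=0.0
p=np.array([0.475,-0.17,0.27]); L=p[2]+off[2]-.12
p[:2]-=off[:2]+ax[:2]/-ax[2]*L
print(p)
ctrl.movep(p,q)
P=pose("wrist"); im,d=vision.grab_frame("wrist"); print(get_state()["time"],get_state()["qpos"])
np.savez("w1.npz",im=im,d=d,K=P[0],R=P[1],t=P[2])
for t in ["dial_base","dial_grip","round_mark"]:
    for m in models.masks_of("wrist",t)[:2]:
        np.save(f"m_{t}.npy",m["mask"]) if m["p"]>.4 else 0
        v,u=np.nonzero(m["mask"]&(d>0)); w=world(P,np.c_[u,v],d[v,u]); print(t,round(m["p"],2),np.round(m["point"]),len(u),np.round(np.median(w,0),3),np.round(w.min(0),3),np.round(w.max(0),3))
        if t=="dial_grip":
            b=w[w[:,2]>np.percentile(w[:,2],99)-.006]; bx=cv2.minAreaRect((b[:,:2]*1000).astype(np.float32)); print("bar",bx,np.median(b[:,2]),len(b))
cv2.imwrite("pics/b.png",im)
E
```

```text
[[ 0.001 -0.947 -0.321  0.083]
 [ 1.     0.001  0.    -0.001]
 [ 0.    -0.321  0.947 -0.144]
 [ 0.     0.     0.     1.   ]]
[[ 0.97  0.25 -0.  ]
 [ 0.25 -0.97  0.  ]
 [-0.   -0.   -1.  ]]
[ 0.49090237 -0.16681013  0.27      ]
2.45 [ 0.68871115  0.34080358 -0.56817768  1.70928495  0.19842353  1.14981165
 -1.2600567 ]
dial_base 0.66 [318. 188.] 8578 [ 0.478 -0.17   0.1  ] [ 0.412 -0.231  0.09 ] [ 0.527 -0.116  0.139]
dial_base 0.65 [315. 191.] 3212 [ 0.475 -0.17   0.107] [ 0.427 -0.205  0.098] [ 0.504 -0.14   0.139]
dial_grip 0.96 [316. 190.] 3150 [ 0.475 -0.17   0.107] [ 0.436 -0.207  0.099] [ 0.504 -0.14   0.139]
bar ((472.1214599609375, -172.8359375), (16.197946548461914, 57.321807861328125), 70.37577056884766) 0.1362395955625987 958
round_mark 0.92 [156.  98.] 3918 [ 0.529 -0.017  0.128] [ 0.492 -0.042  0.099] [0.556 0.026 0.131]
```

View pics/b.png

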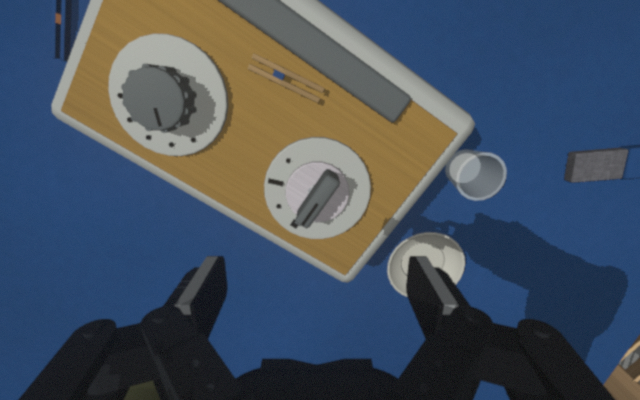

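The wrist view shows the winged bar centred at (317,198) with its nose at (295,222), on the off mark. The long line is at (275,182), clockwise of it. The measured bar centre is (0.472,-0.173) and the nose points at about 160°. I'll grasp it and pull it up.

```bash
python3 - <<'E'
from h import *
c=np.array([0.4721,-0.1728]); q=down(np.radians(70.4-180))
ctrl.movep([*c,0.19],q); print(get_state()["qpos"].round(3))
ctrl.movel([*c,0.112],max_speed=0.08)
s=get_state(); print(s["time"],s["tcp_pos"],s["contact_force"])
ctrl.close_gripper(60)
s=get_state(); print(s["time"],s["width"],s["gripper_force"],s["contact_force"],s["wrist_torque"])
p=np.array(s["tcp_pos"])
for dz in (.005,.0105):
    ctrl.movel([p[0],p[1],p[2]+dz],max_speed=.03); s=get_state(); print(s["time"],s["tcp_pos"],s["width"],s["contact_force"])
ctrl.pause(.15); print(s["qpos"].round(3))
P=pose("wrist"); im,d=vision.grab_frame("wrist"); cv2.imwrite("pics/c0.png",im)
im,d=vision.grab_frame("side"); cv2.imwrite("pics/c.png",np.vstack([cv2.resize(im[60:220,280:480],(600,480))]))
E
```

```text
[ 0.602  0.376 -0.417  1.875  0.187  0.927 -1.812]
4.3167 [ 0.47246432 -0.17284266  0.11243892] [ 0.32953065 -0.00452741 -0.39346554]
4.9583 0.01474168968709287 61.63570761680603 [-1.97649181 -1.64025179  5.71321499] [-0.42135416  0.38019243  0.04461464]
5.2917 [ 0.47186547 -0.17355442  0.11753895] 0.014743035408718458 [-0.42274609 -1.40625513  2.98041282]
5.625 [ 0.47189078 -0.1735509   0.12313843] 0.015067690737095737 [-0.75181003 -1.16373477  1.28422073]
[ 0.573  0.46  -0.386  1.965  0.245  0.762 -1.869]
```

View pics/c.png

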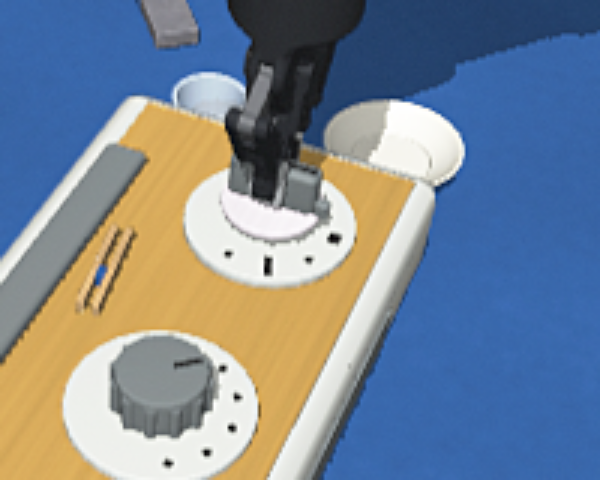

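It looks raised, and the bar is in the grip. The sign of q7 means a clockwise turn would pass its limit, so I'll regrasp a half turn round. The dial stays up when released.

```bash
python3 - <<'E'
from h import *
s=get_state(); z=s["tcp_pos"][2]
ctrl.ungrasp(); p=get_state()["tcp_pos"]
ctrl.movel([p[0],p[1],0.19],max_speed=.1)
j=np.array(get_state()["qpos"]); j[6]+=np.pi; ctrl.set_joints(j)
s=get_state(); print(s["time"],s["qpos"].round(2),s["tcp_pos"],rot(s["eef_rot"]).round(2)[:,1])
im,d=vision.grab_frame("side"); P=pose("side")
m=models.masks_of("side","dial_grip")[0]; v,u=np.nonzero(m["mask"]&(d>0)); w=world(P,np.c_[u,v],d[v,u])
b=w[w[:,2]>np.percentile(w[:,2],99)-.006]; print(m["p"],np.median(b[:,2]),np.percentile(w[:,2],[50,90,99]),cv2.minAreaRect((b[:,:2]*1000).astype(np.float32)))
E
```

```text
10.0333 [ 0.6   0.38 -0.42  1.88  0.19  0.93  1.33] [ 0.47147895 -0.17354205  0.18951047] [ 0.34  0.94 -0.  ]
0.57 0.14510181678101025 [0.12444847 0.14528272 0.14718373] ((467.9400634765625, -172.3714599609375), (18.213544845581055, 54.39979934692383), 68.70858764648438)
```

```bash
python3 - <<'E'
from h import *
f=lambda s:(round(s["time"],2),s["tcp_pos"].round(4),s["width"].round(4),s["contact_force"].round(1),s["wrist_torque"].round(2))
p=get_state()["tcp_pos"]
ctrl.movel([0.4721,-0.1733,0.122],max_speed=.08); print(f(get_state()))
ctrl.close_gripper(60); print(f(get_state()))
p=get_state()["tcp_pos"]
ctrl.movel([p[0],p[1],p[2]+.0025],max_speed=.03); ctrl.pause(.15); print(f(get_state()))
j=np.array(get_state()["qpos"]); j[6]-=np.radians(70); ctrl.set_joints(j); ctrl.pause(.2)
s=get_state(); print(f(s),rot(s["eef_rot"]).round(2)[:,1])
im,d=vision.grab_frame("side"); cv2.imwrite("pics/d.png",cv2.resize(im[60:220,280:480],(600,480)))
P=pose("side")
E
```

```text
Traceback (most recent call last):
AttributeError: 'float' object has no attribute 'round'
```

```bash
cat >> h.py <<'E'
f=lambda s:(round(s["time"],2),np.round(s["tcp_pos"],4),round(s["width"],4),np.round(s["contact_force"],1),np.round(s["wrist_torque"],2))
E
python3 - <<'E'
from h import *
print(f(get_state()))
ctrl.close_gripper(60); print(f(get_state()))
p=get_state()["tcp_pos"]
ctrl.movel([p[0],p[1],p[2]+.0025],max_speed=.03); ctrl.pause(.15); print(f(get_state()))
j=np.array(get_state()["qpos"]); j[6]-=np.radians(70); ctrl.set_joints(j); ctrl.pause(.2)
s=get_state(); print(f(s),rot(s["eef_rot"]).round(2)[:,1])
im,d=vision.grab_frame("side"); cv2.imwrite("pics/d.png",cv2.resize(im[60:220,280:480],(600,480)))
E
```

```text
(11.12, array([ 0.4725, -0.1733,  0.1224]), 0.0856, array([ 0.3, -0.5,  0.9]), array([0.02, 0.02, 0.06]))
(11.77, array([ 0.472 , -0.1736,  0.1221]), 0.0148, array([-1. , -1.8,  1.6]), array([-0.26,  0.17,  0.05]))
(12.17, array([ 0.472 , -0.1737,  0.1248]), 0.0148, array([-0.8, -1.1,  1.9]), array([-0.21,  0.2 ,  0.03]))
(13.49, array([ 0.4713, -0.1743,  0.1246]), 0.0147, array([-3.5, -3.7,  2.8]), array([-0.89,  0.74, -0.04])) [ 1.    0.01 -0.  ]
```

View pics/d.png

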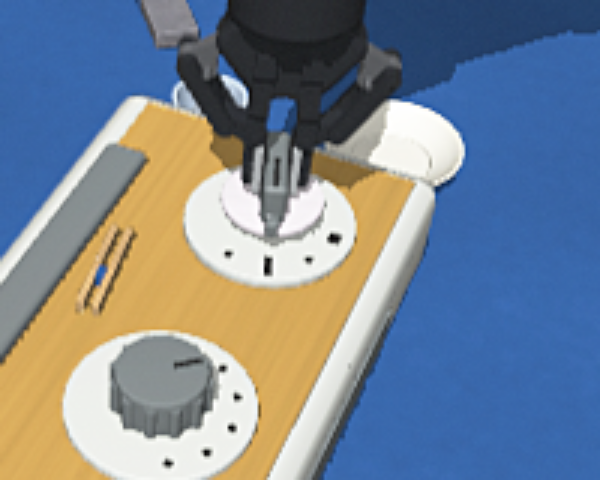

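The bar's nose (272,237) points at the long line (267,265), and the round dial is unchanged. I'll push it in.

```bash
python3 - <<'E'
from h import *
p=get_state()["tcp_pos"]; f0=get_state()["contact_force"][2]
ctrl.movel([p[0],p[1],p[2]-.009],max_speed=.03); print(f(get_state()))
for dz in np.arange(.0105,.0185,.0015):
    ctrl.movel([p[0],p[1],p[2]-dz],max_speed=.03); s=get_state(); print(f(s))
    if s["contact_force"][2]-f0>22: break
ctrl.ungrasp(); q=get_state()["tcp_pos"]; print(f(get_state()))
ctrl.movel([q[0],q[1],0.2],max_speed=.12)
im,d=vision.grab_frame("side"); cv2.imwrite("pics/e.png",cv2.resize(im[60:220,280:480],(600,480)))
P=pose("side"); m=models.masks_of("side","dial_grip")[0]; v,u=np.nonzero(m["mask"]&(d>0)); w=world(P,np.c_[u,v],d[v,u])
b=w[w[:,2]>np.percentile(w[:,2],99)-.006]; print(f(get_state()),m["p"],np.median(b[:,2]),np.percentile(w[:,2],[50,90,99]),cv2.minAreaRect((b[:,:2]*1000).astype(np.float32)))
E
```

```text
(14.0, array([ 0.4713, -0.1743,  0.1152]), 0.0147, array([-1.2, -3.1, -4.2]), array([-0.68,  0.12, -0.  ]))
(14.25, array([ 0.4713, -0.1743,  0.114 ]), 0.0152, array([-1.5, -2.3, -2.9]), array([-0.73,  0.22,  0.  ]))
(14.5, array([ 0.4713, -0.1743,  0.1126]), 0.0147, array([-1. , -3.3, -0.4]), array([-0.69,  0.4 ,  0.03]))
(14.75, array([ 0.4714, -0.1743,  0.1117]), 0.015, array([-4.2, -2.7,  7.7]), array([-0.63,  0.9 ,  0.01]))
(15.0, array([ 0.4714, -0.1743,  0.1115]), 0.015, array([-8.1, -1.8, 21.7]), array([-0.32,  1.86,  0.03]))
(15.25, array([ 0.4715, -0.1744,  0.1112]), 0.0143, array([-11.6,  -1.1,  36.4]), array([-0.05,  2.79,  0.06]))
(15.93, array([ 0.4714, -0.1742,  0.108 ]), 0.0853, array([-0.1, -0.4, -0.6]), array([ 0.01, -0.03, -0.05]))
(16.95, array([ 0.4709, -0.1741,  0.1991]), 0.0855, array([ 0.3, -0.5,  0.3]), array([ 0.01, -0.02,  0.05])) 0.9 0.1347340964625564 [0.10561416 0.13502364 0.1365638 ] ((469.6275939941406, -170.04969787597656), (14.950396537780762, 56.9959716796875), 2.208024263381958)
```

View pics/e.png

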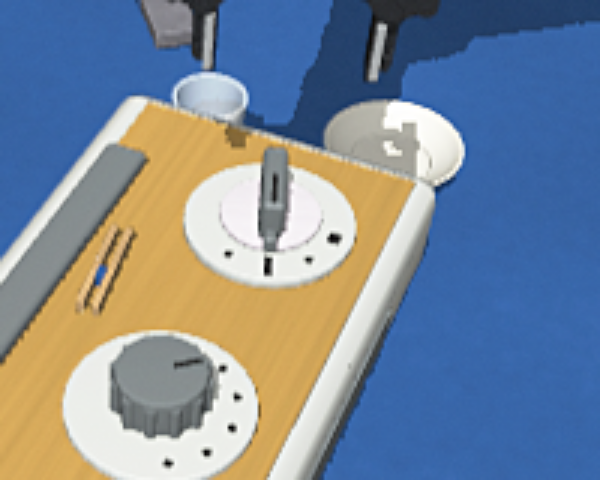

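The dial is fully in: the bar's top is back at 0.135 m. Its nose (270,240) points at the long line (267,266), and the gripper is clear of everything.

```bash
python3 -c "
from h import *
print(ticket.close_job())"
```

```text
the job is handed in; nothing more can be done
None
```

I pulled the winged dial up, turned it to the long line, pushed it fully back in and released it; the round dial looks unmoved in the pictures, and I handed the job in at about 17 s (no verdict was returned).

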